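Start a screen exposure: power on, vacuum in, hold the lamp button

ROBOT

A 6-joint arm with a two-finger parallel gripper is mounted at the origin on the work surface. World frame = base frame: x ahead of the robot, y to its left, z up, the work surface at z = 0. Lengths are in m, angles in rad, forces in N, time in s.
With the tool pointing down it reaches from about 0.325 to 0.85 m from the base axis. Payload 4.4 kg.
Tool frame: the origin (TCP) lies between the finger pads; the fingertips stand 11 mm ahead of it and the grasp point (between the pads) lies 8 mm behind it (robot.tip_reach is the distance from the TCP to the fingertips, in m); z points along the fingers, y is the direction in which the jaws open and shut (so a half turn about z gives the same grasp; the last joint's range is limited). The gripper opens to 94 mm and grips with 3 to 60 N. Pads are 16 mm wide; open, the fingers measure 119 mm over their backs; the gripper's body (75 mm by 177 mm) begins 78 mm behind the grasp point.
Start: joints at [-1.427, 0.207, 1.542, -0, 1.393, -0.15], TCP at [0.167, -0.55, 0.216] pointing down, gripper open.
Joint ranges: [-2.73, 2.73], [-0.86, 2.22], [0.23, 2.46], [-1.11, 4.25], [0.08, 2.63], [-2.82, 2.82]. Speed limits (rad/s): [2.79, 2.79, 3.14, 3.14, 3.14, 3.14].

INTERFACE

Orientations are given as a unit quaternion [x, y, z, w].
In Python, from cell import robot gives the robot as it stands.
- The arm moves only by the tool drive_tool, never from a script. Its argument "motion" is a list of rows, each a list of 3 entries, a list of its own where there are three numbers: the shift along the world's x, y, z in m, then the turn, a rotation vector about the world's x, y, z in rad, then the opening, from -1 (shut) to 1 (fully open). A call has 1 to 12 rows; each row shifts and turns the commanded pose from where the row before left it; what a row does not reach is not made up. A row lasts 1/8 s, in which the tool goes at most 62.5 mm and 10.7 degrees, less where a joint would pass 70% of its speed; a pose out of reach is approached as far as the arm can. A call with a gripper value outside its range is refused whole. The fingers move at their own pace and stop on an object; "force" is the grip in N (left out, the last holds). Time passes only in rows, so rows that do not move let the fingers close. It gives the time, the measured TCP pose, the force and the opening at its end, in the units of the state.
- robot.get_state(): the state, without advancing time (a new reading comes with each control period).
- robot.get_image(name): name is "scene" or "side" or "wrist"; returns the picture (400x640x3 uint8, blue, green, red); there is no depth.
- robot.camera_model(name): a dict with "K" (3x3 intrinsics, pixels), "pose" (4x4, takes a point from camera to world coordinates); the wrist camera has in their place "T_tool_cam" (4x4, takes a point from camera to tool coordinates, whose origin is the TCP and whose axes are the flange's). Camera axes: x right, y up, looking along -z (the intrinsics and any distortion apply to the point x, -y, -z); pixel columns grow to the right and rows downward; lengths in m; the calibration is good to about 2 mm. A picture is of the moment at which its call begins: read the wrist's pose just before it. camera_model takes no time and is no camera call.
- robot.finish_job(): hands the job in, once; it reports no verdict.
The state is a dict: "clock": time; "joints": joint angles; "qvel": joint speeds; "joint_efforts": joint torques, N m; "position": TCP position; "orientation": TCP orientation; "ft_force": force on the tool from outside, world axes, zero at the start; "moment": the same for the moment, N m; "grip_width": opening from 0.0 (shut) to 1.0 (fully open).
Only numpy, scipy, OpenCV 4.12 (cv2) and the standard library are available. Lean on these libraries where they do the work, as an engineer would, in place of code of your own. Each camera call takes 0.05 s, during which the arm holds its last target. There are 200 camera calls.

TASK

Start the exposure unit from its desktop switch boxes with the fingertips, in this order: push down the white-striped end of the black rocker so that it is switched on, then press the blue vacuum button fully in (it stays in), then press the green lamp button fully down and keep it held down: the program finishes while still holding it. Never press the red stop button, and do not pick up, tip or shift the switch boxes or anything else on the table.

Things in the scene. Friction and masses are not known exactly. Their poses are not given: they have to be found in the camera images.
- power_box: A loose switch box, dark grey, 70 (x) x 100 (y) x 45 mm high, about 0.6 kg, on rubber feet. Origin: centre of its underside; z up. In the middle of its top is the black rocker switch, 62 mm long along the box's y and 28 mm wide. The four boxes stand in any order, at four places, turned up to 0.4 rad.
- rocker_stripe (a point): Point on the upper face of the rocker's end with the white stripe, on the stripe, 22 mm from the pivot (which lies at the box's centre, 57 mm above the table) towards the box's +y. It moves with the rocker: about 68 mm above the table when off, 61 mm when on (that half then lies level). That end is the one to push down; it takes about 4 N.
- rocker (a joint): Angle of the rocker, rad: 0 off (striped end up), 0.35 fully on (striped end down and level). It stays where it is left.
- vacuum_box: A loose switch box, dark grey, 70 (x) x 100 (y) x 45 mm high, about 0.6 kg, on rubber feet. Origin: centre of its underside; z up. It has the blue button in the middle of its top.
- vac_button_top (a point): Centre of the top of the blue button; moves with it. Its housing is a black collar 50 mm across whose top is 57 mm above the table; the cap, 34 mm across, stands with its top 69 mm above the table when out and 61 mm when fully in. Pushing it takes about 4 N; it has no return spring and stays in.
- vac_button (a joint): Travel of the blue button, m: 0 out, 0.008 fully in. It stays where it is left.
- lamp_box: A loose switch box, dark grey, 70 (x) x 100 (y) x 45 mm high, about 0.6 kg, on rubber feet. Origin: centre of its underside; z up. It has the green button in the middle of its top.
- lamp_button_top (a point): Centre of the top of the green button; moves with it. Its housing is a black collar 50 mm across whose top is 57 mm above the table; the cap, 34 mm across, stands with its top 69 mm above the table when out and 61 mm when fully in. It springs back: 1.5 N starts it moving, fully down takes 5 N.
- lamp_button (a joint): Travel of the green button, m: 0 out, 0.008 fully down.
- stop_box: A loose switch box, dark grey, 70 (x) x 100 (y) x 45 mm high, about 0.6 kg, on rubber feet. Origin: centre of its underside; z up. It has the red stop button in the middle of its top; of the same size as the green one. Not to be pressed.
- stop_button (a joint): Travel of the red button, m: 0 out, 0.008 fully down.
- ink_jar: Loose orange jar with a white cap, 56 mm across, 75 mm high; origin: centre of its underside. Bystander.
- paint_tin: Loose steel can, 60 mm across, 80 mm high; origin: centre of its underside. Bystander.
- tape_roll: Loose yellow roll, 70 mm across, 25 mm high, lying flat; origin: centre of its underside. Bystander.
- mug: Loose blue mug, 76 mm across, 85 mm high, handle at its +y; origin: centre of its underside. Bystander.
- scraper: Loose spatula, 200 mm long, lying along its x. Bystander.
- brush: Loose brush, 190 mm long, lying along its x. Bystander.
- sponge_block: Loose cork block, 70 x 45 x 30 mm; origin: centre of its underside. Bystander.
Mind the look-alikes: they are no part of the job. Leave any pink look-alike of the lamp_box alone.

How it is judged:
On the way, in this order (a step that is already met when the one before it is completed fails the run):
1. the rocker is switched on (value of joint rocker above 0.28 rad), for 0.1 s.
2. the blue button is in, with the rocker on (value of joint rocker above 0.28 rad and value of joint vac_button above 0.006 m), for 0.1 s.
3. the green button is held down by the fingers, with rocker on and blue button in (all of step 2 and value of joint lamp_button above 0.006 m and contact force between the fingers and lamp_box above 1 N), for 0.3 s.
At the end, for the whole second after the job is handed in: Through the last second: fingers hold green down (6 of its 8 mm or more, over 1 N), rocker on (over 0.28 rad of 0.35), blue in (6 of 8 mm or more), red out, boxes standing on the table, boxes and bystanders within 30 mm of where they began (all of step 3 and value of joint stop_button below 0.003 m and height (world z) of each of power_box, vacuum_box, lamp_box, stop_box below 0.015 m and distance of each of power_box, vacuum_box, lamp_box, stop_box, ink_jar, paint_tin, tape_roll, mug, scraper, brush, sponge_block from where it was at the start of the episode below 0.03 m); the arm keeps its last pose, push and grip.
It fails at once if the blue button is pushed in before the rocker is on (value of joint vac_button above 0.004 m and value of joint rocker below 0.25 rad).
It fails at once if the green button is pressed before the blue button is in (value of joint lamp_button above 0.004 m and value of joint vac_button below 0.0055 m).
It fails at once if the red stop button is pressed (value of joint stop_button above 0.003 m).
It fails at once if a switch box is lifted (15 mm), tipped, or carried or shoved more than 30 mm (height (world z) of any of power_box, vacuum_box, lamp_box, stop_box above 0.015 m or angle between any of power_box, vacuum_box, lamp_box, stop_box's own z axis and vertical above 0.25 rad or distance of any of power_box, vacuum_box, lamp_box, stop_box from where it was at the start of the episode above 0.03 m).
It fails at once if a bystander is moved more than 30 mm or knocked over (distance of any of ink_jar, paint_tin, tape_roll, mug, scraper, brush, sponge_block from where it was at the start of the episode above 0.03 m or angle between any of ink_jar, paint_tin, mug's own z axis and vertical above 0.4 rad).
It also fails if it takes over 43 s, if anything falls off the work surface, if the arm or the gripper's body presses on something with over 40 N, if the wrist force passes 120 N, or if a joint passes its speed limit or range.

## Working session

There is one attempt and no reset: what is moved stays moved. The work goes in short steps, Python scripts to look and compute and a tool call to move; the robot and the scene stay as the last step left them, time stands still between calls to the robot, and variables do not carry over. Pictures are saved under pics/ and viewed, about 8 in all and at most 12, crops included, and the job is handed in when it is done.

Besides the shell and the picture viewer there is one more tool, called after "Request:" as name([rows], argument=value, ...), one row to a line, values as JSON. drive_tool: Moves the arm, as the interface text tells. Its arguments: {"type":"object","properties":{"motion":{"type":"array"},"force":{"type":"number"}},"required":["motion"]}

```bash
mkdir -p pics
python3 - <<'E'
from cell import robot
import cv2,numpy as np
for n in("scene","side"):
    cv2.imwrite(f"pics/{n}0.png",robot.get_image(n)); m=robot.camera_model(n); print(n,{k:np.round(v,4).tolist() if not isinstance(v,str) else v for k,v in m.items()})
print({k:np.round(v,4).tolist() for k,v in robot.camera_model("wrist").items()})
print({k:np.round(v,3).tolist() for k,v in robot.get_state().items()})
E
```

```text
scene {'K': [[407.258, 0.0, 314.4403], [0.0, 407.258, 202.8032], [0.0, 0.0, 1.0]], 'pose': [[0.7746, -0.5174, 0.3637, 0.8821], [0.6324, 0.6262, -0.4561, -0.4896], [0.0083, 0.5833, 0.8122, 0.8931], [0.0, 0.0, 0.0, 1.0]]}
side {'K': [[508.2164, 0.0, 320.0849], [0.0, 508.2164, 200.063], [0.0, 0.0, 1.0]], 'pose': [[-0.9442, 0.1881, -0.2703, 0.0624], [-0.3289, -0.5789, 0.7461, 1.1935], [-0.0162, 0.7934, 0.6085, 1.0565], [0.0, 0.0, 0.0, 1.0]]}
{'K': [[355.1957, 0.0, 314.5003], [0.0, 355.1957, 199.8138], [0.0, 0.0, 1.0]], 'T_tool_cam': [[0.001, 0.9733, 0.2293, 0.0658], [1.0, -0.0008, -0.001, -0.0006], [-0.0008, 0.2293, -0.9733, -0.1684], [0.0, 0.0, 0.0, 1.0]]}
{'clock': 0.1, 'joints': [-1.427, 0.207, 1.543, -0.0, 1.394, -0.15], 'qvel': [0.0, -0.002, -0.002, -0.0, -0.0, -0.002], 'joint_efforts': [-0.0, -37.187, -28.229, 0.07, 0.031, -0.0], 'position': [0.167, -0.55, 0.215], 'orientation': [0.989, 0.147, -0.0, -0.001], 'ft_force': [-0.546, -0.101, 0.267], 'moment': [-0.011, -0.001, -0.036], 'grip_width': 1.002}
```

View pics/scene0.png

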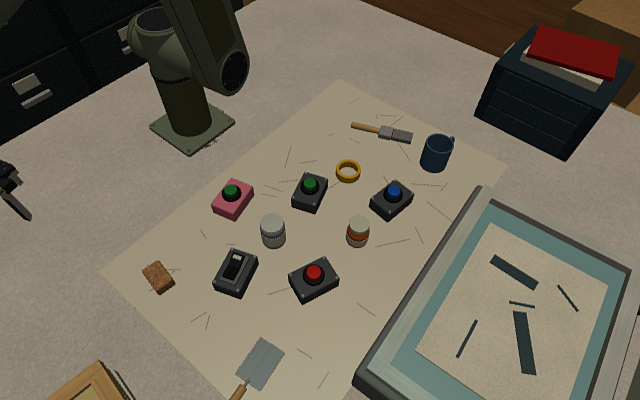

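View pics/side0.png

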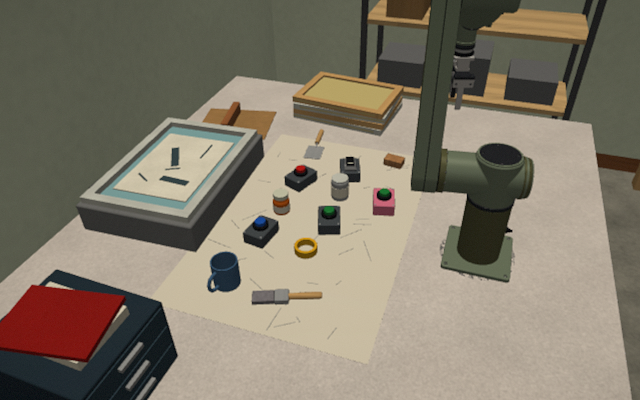

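The scene view shows the rocker box at (236,270), red at (314,272), the true green box at (310,185), a pink look-alike at (232,192) and blue at (393,192). The jar and tin stand between the boxes. Next I'll measure from both views.

```bash
cat > h.py <<'E'
from cell import robot
import cv2,numpy as np
from scipy.spatial.transform import Rotation as R
def ray(m,P,uv,z):
    K=m["K"]; d=np.array([(uv[0]-K[0][2])/K[0][0],-(uv[1]-K[1][2])/K[1][1],-1.]); P=np.array(P)
    d=P[:3,:3]@d; o=P[:3,3]; return o+d*(z-o[2])/d[2]
def blobs(im,lo,hi,amin=30):
    h=cv2.cvtColor(im,cv2.COLOR_BGR2HSV); n,l,s,c=cv2.connectedComponentsWithStats(cv2.inRange(h,np.array(lo),np.array(hi)))
    return [(c[i].round(1),s[i].tolist()) for i in range(1,n) if s[i][4]>=amin]
def wristpose():
    s=robot.get_state(); T=np.eye(4); T[:3,:3]=R.from_quat(s["orientation"]).as_matrix(); T[:3,3]=s["position"]
    return T@np.array(robot.camera_model("wrist")["T_tool_cam"])
COL={"green":((50,80,30),(85,255,255)),"blue":((108,140,60),(125,255,255)),"red":((0,170,80),(5,255,255)),"white":((0,0,150),(180,40,255)),"dark":((0,0,0),(180,255,75))}
E
python3 - <<'E'
from h import *
for n in("scene","side"):
    im=cv2.imread(f"pics/{n}0.png"); m=robot.camera_model(n)
    for c in("green","blue","red"):
        for b,s in blobs(im,*COL[c]):
            if s[4]<1500: print(n,c,b,s[4],ray(m,m["pose"],b,.065).round(3))
    for nm,uv,z in {"scene":[("rocker",(236,265),.06),("jartop",(359,223),.075),("tintop",(272,222),.08),("mugtop",(437,140),.085),("tape",(348,170),.02)],"side":[("rocker",(350,160),.06),("jartop",(281,195),.075),("tintop",(340,179),.08)]}[n]: print(n,nm,ray(m,m["pose"],uv,z).round(3))
im=cv2.imread("pics/scene0.png")[225:320,190:350]; cv2.imwrite("pics/crop1.png",cv2.resize(im,None,fx=5,fy=5,interpolation=cv2.INTER_CUBIC))
E
```

```text
scene green [309.4 183.2] 131 [0.462 0.015 0.065]
scene green [230.3 190.3] 130 [ 0.321 -0.131  0.065]
scene blue [393.6 190.3] 107 [0.643 0.135 0.065]
scene red [313.3 271.5] 159 [ 0.629 -0.173  0.065]
scene rocker [ 0.482 -0.269  0.06 ]
scene jartop [ 0.636 -0.008  0.075]
scene tintop [ 0.476 -0.141  0.08 ]
scene mugtop [0.646 0.344 0.085]
scene tape [0.492 0.148 0.02 ]
side green [383.9 192.5] 75 [ 0.318 -0.125  0.065]
side green [328.6 210.2] 99 [0.46  0.019 0.065]
side blue [259.9 221.4] 84 [0.642 0.135 0.065]
side red [299.9 168.4] 47 [ 0.63  -0.172  0.065]
side rocker [ 0.481 -0.284  0.06 ]
side jartop [0.627 0.004 0.075]
side tintop [ 0.471 -0.133  0.08 ]
```

View pics/crop1.png

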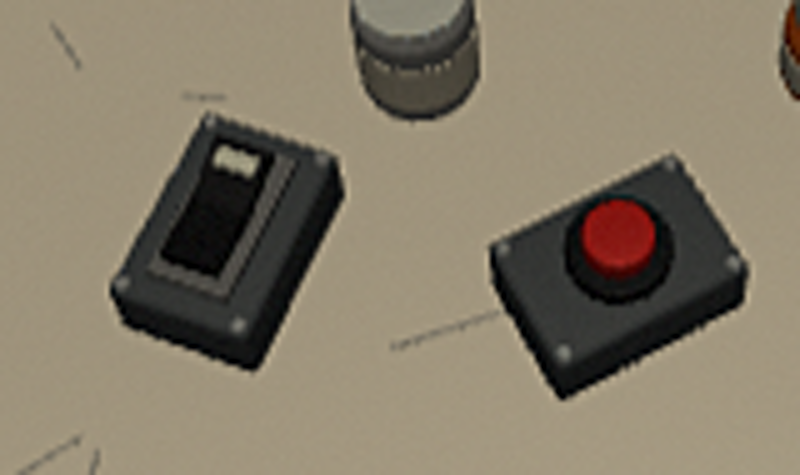

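Request:
drive_tool([
  [[0.035,0.037,0],[0,0,0],-1],
  [[0.035,0.037,0],[0,0,0],-1],
  [[0.035,0.037,0],[0,0,0],-1],
  [[0.035,0.037,0],[0,0,0],-1],
  [[0.035,0.037,0],[0,0,0],-1],
  [[0.035,0.037,0],[0,0,0],-1],
  [[0.035,0.037,0],[0,0,0],-1],
  [[0.035,0.037,0],[0,0,0],-1],
  [[0,0,0],[0,0,0],-1],
  [[0,0,0],[0,0,0],-1],
  [[0,0,0],[0,0,0],-1],
], force=30)

```text
clock: 1.48
position: [0.4462, -0.2551, 0.2162]
orientation: [0.989, 0.146, -0.0, -0.0]
ft_force: [0.3, -0.5, -0.3]
grip_width: 0.006
```

Run:
```python
from h import *
P=wristpose(); s=robot.get_state(); im=robot.get_image("wrist"); cv2.imwrite("pics/w1.png",im)
print(s["position"],s["joints"],s["ft_force"],s["grip_width"])
m=robot.camera_model("wrist"); print(m.keys())
for b,st in blobs(im,*COL["white"],60): print(b,st,ray(m,P,b,.068).round(4))
sm=robot.camera_model("scene"); print(ray(sm,sm["pose"],(237.6,257),.068))
```

```text
[ 0.44622421 -0.25508056  0.216228  ] [-6.87585915e-01  7.71188864e-02  1.68902153e+00 -3.53062489e-04
  1.37593892e+00  5.90268126e-01] [ 0.28549696 -0.54200593 -0.32981786] 0.006116555924514177
dict_keys(['K', 'T_tool_cam'])
[325.3 108. ] [127, 0, 370, 270, 55751] [ 0.5183 -0.2427  0.068 ]
[620.7  10.1] [598, 0, 42, 24, 703] [ 0.6616 -0.4498  0.068 ]
[573. 183.] [472, 40, 168, 258, 22163] [ 0.5205 -0.477   0.068 ]
[116.2 358.4] [36, 338, 158, 42, 5656] [ 0.2193 -0.1115  0.068 ]
[516.2 363.5] [438, 338, 157, 51, 6510] [ 0.3322 -0.506   0.068 ]
[ 0.4739943  -0.25506834  0.068     ]
```

View pics/w1.png

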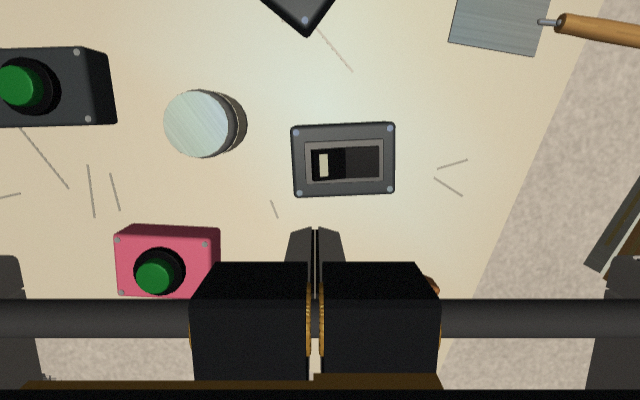

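The wrist view shows the rocker box square in the picture, with the stripe at (323,165) and the pivot near (344,162). The real green button is at (22,86) and the tin's top at (196,123).

Run:
```python
from h import *
P=wristpose(); m=robot.camera_model("wrist")
for n,uv,z in(("stripe",(323,165),.068),("pivot",(344,162),.057),("c1",(297,130),.045),("c2",(390,128),.045),("c3",(391,189),.045),("c4",(299,193),.045),("tin",(196,123),.08),("green",(22,86),.069)): print(n,ray(m,P,uv,z).round(4))
```

```text
stripe [ 0.4705 -0.2555  0.068 ]
pivot [ 0.4775 -0.274   0.057 ]
c1 [ 0.4922 -0.2239  0.045 ]
c2 [ 0.5192 -0.3068  0.045 ]
c3 [ 0.4645 -0.3274  0.045 ]
c4 [ 0.4346 -0.2426  0.045 ]
tin [ 0.4749 -0.1424  0.08  ]
green [0.461  0.0088 0.069 ]
```

Request:
drive_tool([
  [[0.024,0,-0.026],[0,0,0],-1],
  [[0,0,-0.04],[0,0,0],-1],
  [[0,0,-0.04],[0,0,0],-1],
  [[0,0,-0.02],[0,0,0],-1],
  [[0,0,0],[0,0,0],-1],
])

```text
clock: 2.15
position: [0.469, -0.254, 0.0885]
orientation: [0.989, 0.146, -0.002, -0.002]
ft_force: [0.7, 0.5, 0.5]
grip_width: 0.005
```

Request:
drive_tool([
  [[0,0,-0.004],[0,0,0],-1],
  [[0,0,-0.004],[0,0,0],-1],
  [[0,0,-0.004],[0,0,0],-1],
  [[0,0,-0.003],[0,0,0],-1],
  [[0,0,0],[0,0,0],-1],
])

```text
clock: 2.78
position: [0.4714, -0.254, 0.0759]
orientation: [0.989, 0.147, 0.0, -0.0]
ft_force: [-0.8, 1.0, 3.6]
grip_width: 0.006
```

Request:
drive_tool([
  [[0,0,-0.002],[0,0,0],-1],
  [[0,0,-0.002],[0,0,0],-1],
  [[0,0,-0.001],[0,0,0],-1],
  [[0,0,0],[0,0,0],-1],
])

```text
clock: 3.28
position: [0.4713, -0.2536, 0.072]
orientation: [0.989, 0.147, 0.0, -0.001]
ft_force: [-3.2, 5.9, 12.4]
grip_width: 0.005
```

Request:
drive_tool([
  [[0,0,-0.001],[0,0,0],-1],
  [[0,0,0.02],[0,0,0],-1],
  [[0,0,0.05],[0,0,0],-1],
  [[-0.02,0,0.05],[0,0,0],-1],
  [[0,0,0.02],[0,0,0],-1],
  [[0,0,0],[0,0,0],-1],
])

```text
clock: 4.03
position: [0.4521, -0.2554, 0.2113]
orientation: [0.989, 0.147, 0.002, 0.002]
ft_force: [-0.1, 0.4, -0.6]
grip_width: 0.001
```

Run:
```python
from h import *
im=robot.get_image("wrist"); cv2.imwrite("pics/w2.png",im)
```

```text
(no output)
```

View pics/w2.png

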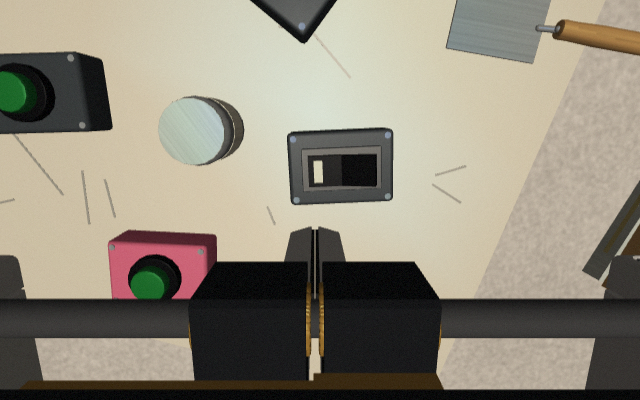

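The striped half (stripe at (318,172)) is now the lit, level half and the other half has gone dark, so the rocker is on. The box hasn't shifted. Blue is next.

Request:
drive_tool([
  [[0.02,0.048,0],[0,0,0],-1],
  [[0.02,0.048,0],[0,0,0],-1],
  [[0.02,0.048,0],[0,0,0],-1],
  [[0.02,0.048,0],[0,0,0],-1],
  [[0.02,0.048,0],[0,0,0],-1],
  [[0.02,0.048,0],[0,0,0],-1],
  [[0.02,0.048,0],[0,0,0],-1],
  [[0.02,0.048,0],[0,0,0],-1],
  [[0,0,0],[0,0,0],-1],
  [[0,0,0],[0,0,0],-1],
])

```text
clock: 5.32
position: [0.6098, 0.1294, 0.207]
orientation: [0.989, 0.147, -0.002, 0.0]
ft_force: [0.1, -0.3, -0.5]
grip_width: 0.006
```

Run:
```python
from h import *
P=wristpose(); s=robot.get_state(); im=robot.get_image("wrist"); cv2.imwrite("pics/w3.png",im); m=robot.camera_model("wrist")
print(s["position"],s["joints"].round(2) if hasattr(s["joints"],'round') else s["joints"])
for c in("blue","green","red"):
  for b,st in blobs(im,*COL[c],150): print(c,b,st,ray(m,P,b,.067).round(4))
```

```text
[0.60984764 0.12943524 0.20700864] [ 0.07  0.32  1.42 -0.    1.41  1.35]
blue [320.4 154.9] [302, 136, 38, 39, 1158] [0.6424 0.1343 0.067 ]
```

View pics/w3.png

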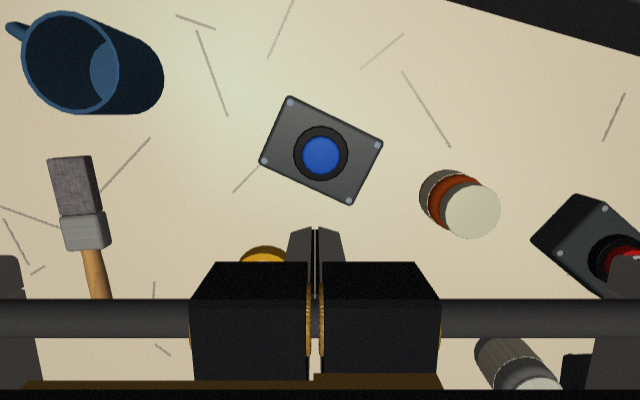

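Blue is at (320,155), which gives (0.642, 0.134), and nothing is close to it. I'll go down and press.

Request:
drive_tool([
  [[0.0325,0.005,-0.02],[0,0,0],-1],
  [[0,0,-0.045],[0,0,0],-1],
  [[0,0,-0.04],[0,0,0],-1],
  [[0,0,-0.015],[0,0,0],-1],
  [[0,0,0],[0,0,0],-1],
  [[0,0,0],[0,0,0],-1],
])

```text
clock: 6.12
position: [0.6452, 0.1345, 0.0917]
orientation: [0.989, 0.147, 0.002, 0.0]
ft_force: [0.2, -0.6, 0.1]
grip_width: 0.004
```

Request:
drive_tool([
  [[0,0,-0.004],[0,0,0],-1],
  [[0,0,-0.003],[0,0,0],-1],
  [[0,0,-0.003],[0,0,0],-1],
  [[0,0,-0.002],[0,0,0],-1],
  [[0,0,0],[0,0,0],-1],
])

```text
clock: 6.75
position: [0.6438, 0.1349, 0.0777]
orientation: [0.989, 0.147, 0.0, -0.0]
ft_force: [-0.2, 1.1, 2.9]
grip_width: 0.006
```

Request:
drive_tool([
  [[0,0,-0.003],[0,0,0],-1],
  [[0,0,-0.002],[0,0,0],-1],
  [[0,0,-0.001],[0,0,0],-1],
  [[0,0,0],[0,0,0],-1],
])

```text
clock: 7.25
position: [0.6438, 0.1349, 0.0722]
orientation: [0.989, 0.147, 0.0, -0.0]
ft_force: [-2.5, 0.2, 6.6]
grip_width: 0.002
```

Request:
drive_tool([
  [[0,0,-0.002],[0,0,0],-1],
  [[0,0,0],[0,0,0],-1],
  [[0,0,0],[0,0,0],-1],
])

```text
clock: 7.62
position: [0.6439, 0.1349, 0.0721]
orientation: [0.989, 0.147, 0.0, 0.0]
ft_force: [-4.6, -0.8, 13.4]
grip_width: 0.003
```

Force climbs with no further travel, so it has bottomed out with the tip at 61 mm. I'll lift and go to green.

Request:
drive_tool([
  [[0,0,0.02],[0,0,0],-1],
  [[0,0,0.055],[0,0,0],-1],
  [[0,0,0.06],[0,0,0],-1],
  [[-0.043,-0.024,0],[0,0,0],-1],
  [[-0.043,-0.024,0],[0,0,0],-1],
  [[-0.043,-0.024,0],[0,0,0],-1],
  [[-0.043,-0.024,0],[0,0,0],-1],
  [[-0.043,-0.024,0],[0,0,0],-1],
  [[0,0,0],[0,0,0],-1],
  [[0,0,0],[0,0,0],-1],
])

```text
clock: 8.88
position: [0.4295, 0.0148, 0.2051]
orientation: [0.989, 0.147, 0.001, 0.0]
ft_force: [-0.2, -0.1, -0.0]
grip_width: 0.004
```

Run:
```python
from h import *
P=wristpose(); s=robot.get_state(); im=robot.get_image("wrist"); cv2.imwrite("pics/w4.png",im); m=robot.camera_model("wrist")
print(s["position"],s["joints"].round(2))
for c in("blue","green","red"):
  for b,st in blobs(im,*COL[c],150): print(c,b,st,ray(m,P,b,.067).round(4))
```

```text
[0.42953565 0.01476662 0.20506764] [-0.17 -0.1   1.89  0.    1.35  1.11]
green [322.9 159.3] [304, 140, 39, 40, 1211] [0.4601 0.0167 0.067 ]
red [613.9  25.9] [594, 4, 41, 45, 1432] [ 0.629  -0.1736  0.067 ]
```

View pics/w4.png

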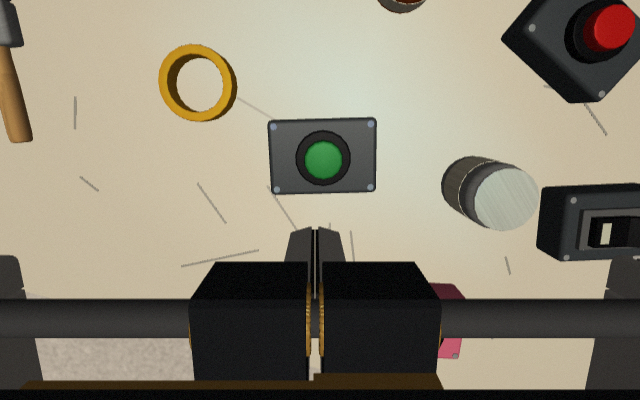

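The grey-box green button is at (323,159), which gives (0.460, 0.017). The pink one is well away at (450,320). I'll go down and press.

Request:
drive_tool([
  [[0.0305,0.002,-0.02],[0,0,0],-1],
  [[0,0,-0.045],[0,0,0],-1],
  [[0,0,-0.04],[0,0,0],-1],
  [[0,0,-0.013],[0,0,0],-1],
  [[0,0,0],[0,0,0],-1],
  [[0,0,0],[0,0,0],-1],
])

```text
clock: 9.68
position: [0.461, 0.0167, 0.0881]
orientation: [0.989, 0.147, 0.002, 0.0]
ft_force: [0.5, 1.1, 0.3]
grip_width: 0.005
```

Request:
drive_tool([
  [[0,0,-0.004],[0,0,0],-1],
  [[0,0,-0.004],[0,0,0],-1],
  [[0,0,-0.003],[0,0,0],-1],
  [[0,0,-0.002],[0,0,0],-1],
  [[0,0,-0.002],[0,0,0],-1],
  [[0,0,0],[0,0,0],-1],
])

```text
clock: 10.42
position: [0.46, 0.0167, 0.0722]
orientation: [0.989, 0.147, 0.001, 0.0]
ft_force: [0.8, -0.1, 5.7]
grip_width: 0.002
```

Request:
drive_tool([
  [[0,0,-0.002],[0,0,0],-1],
  [[0,0,0],[0,0,0],-1],
  [[0,0,0],[0,0,0],-1],
  [[0,0,0],[0,0,0],-1],
  [[0,0,0],[0,0,0],-1],
])

```text
clock: 11.05
position: [0.4602, 0.0166, 0.072]
orientation: [0.989, 0.147, 0.001, 0.0]
ft_force: [-4.2, 0.8, 18.0]
grip_width: 0.003
```

Run:
```python
from h import *
s=robot.get_state(); print(s["clock"],s["position"].round(4),s["ft_force"].round(2))
a=robot.get_image("scene"); b=robot.get_image("side"); w=robot.get_image("wrist")
cv2.imwrite("pics/end.png",np.vstack([np.hstack([cv2.resize(a[130:320,190:470],(400,271)),cv2.resize(b[140:280,200:410],(400,271))]),cv2.resize(w,(800,320),interpolation=cv2.INTER_AREA)]))
for n,im in(("scene",a),("side",b)):
    m=robot.camera_model(n); 
    for k,i in((0,cv2.imread(f"pics/{n}0.png")),(1,im)):
        for bb,st in blobs(i,*COL["blue"]):
            if st[4]<300: print(n,k,"blue",bb,st)
```

```text
11.05 [0.4602 0.0166 0.072 ] [-4.25  0.8  18.02]
scene 0 blue [393.6 190.3] [388, 185, 12, 11, 107]
scene 1 blue [393.1 192.2] [387, 187, 13, 11, 111]
side 0 blue [259.9 221.4] [254, 217, 12, 10, 84]
side 1 blue [259.7 222.4] [254, 219, 12, 8, 74]
```

View pics/end.png

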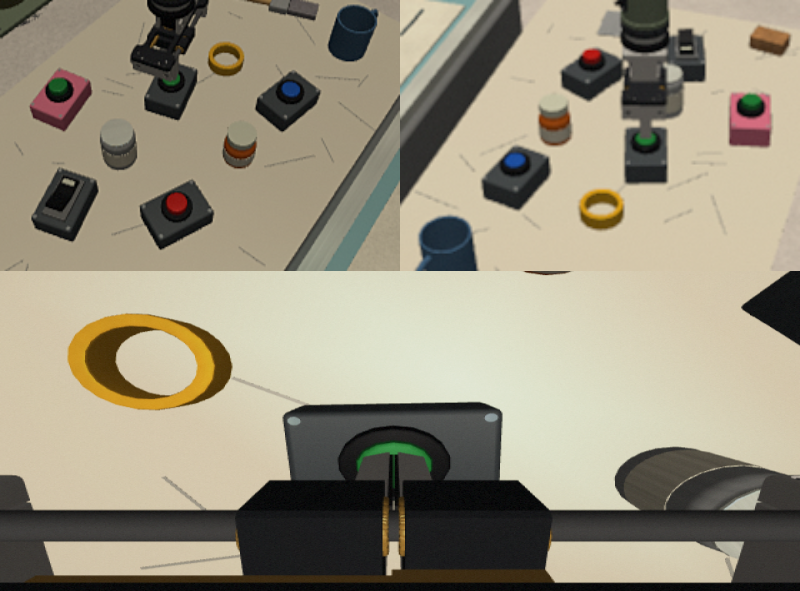

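The fingers hold green down at 18 N with the tip at 61 mm. The blue cap sits lower in both views, the rocker is on, and nothing else has moved. Handing in.

```bash
python3 -c "
from cell import robot
robot.finish_job(); s=robot.get_state(); print(s['clock'],s['position'],s['ft_force'])"
```

```text
the job is handed in; nothing more can be done
the job is handed in; nothing more can be done
```

I switched the rocker on, pressed the blue vacuum button in, and pressed the green lamp button on the grey box. I handed the job in at about 11 s, still holding green down. The hand-in gives no verdict, and no state could be read after it.

- **Rocker:** the fingertip reached 61 mm above the table and the force rose to 12 N. A wrist picture afterwards showed the striped half level.
- **Blue button:** it stopped with the fingertip at 61 mm and 13 N. The cap appears 1–2 pixels lower than at the start in both fixed cameras, which fits it being in but is a coarse check.
- **Green button:** the fingertip was at 61 mm with a steady push of 18 N in the last reading before hand-in.
- **Everything else:** I never touched the red or pink box. In the last pictures none of the boxes or bystanders in view looked moved; I checked that by eye rather than by measuring. None of the checks failed or disagreed.

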